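# Raise the spark guard's window to the height blade

## Task

Push the clear sliding window of the bench spark guard up from beneath its lip with your fingers until the round front bar of the lip is level with the flat straight blade clamped to one of the posts (not the ball-shaped knob on the other post), then leave it there and move your hand clear. Do not pinch the lip, and leave the jar, the wrench and the grinding disc where they are.

Things in the scene. Friction and masses are not known exactly. Their poses are not given: they have to be found in the camera images.
- guard: bench spark guard fixed to the table: two aluminium posts 30 x 30 mm, 480 mm tall, centred at y = +-200 mm, on steel feet (180 x 60 x 12 mm), open above. The sliding window runs in the plane x = 0. Origin on the table midway between the posts; x points level from the lip side through the window, y left, z up. A vice 130 mm high is fixed behind, at x = 110 to 260 mm.
- sash (a joint): window height in m: 0 at the bottom stop, grows straight up to 0.23 at the top stop; the lip bar's axis is 0.095 + this above the table. Hidden counterweights balance it: it stays where left, does not coast, but a finger rubbing along the lip drags it; moving it takes 2 to 5 N plus 15 N per m/s. Clear, framed, 14 mm thick, 370 mm wide, from 3 mm below to 146 mm above the bar's axis.
- lip_bar (a point): the lip on the window's lower edge, robot side, moving with it: a level plate 6 mm thick, 220 mm wide (y), with a round aluminium bar of 14 mm diameter along its free edge, whose axis is 60 mm in front of the window's mid-plane. Origin at the middle of the bar, on its axis; axes as the guard's. The space below and in front of the lip is empty.
- lip_strip (a point): black rubber strip, 40 x 220 x 4 mm, glued on top of the lip's plate between the round bar and the window; moves with the lip. This point is the centre of its upper face.
- height_blade: the mark: a straight flat dark steel blade, 140 mm wide (y), 30 mm deep (x), 8 mm thick, lying level across the front of the left or right post on a small clamp block, sticking out past both sides of the post. Origin at mid-thickness and mid-width, 2 mm in front of its rear edge. It does not stop the window; it stands 60 to 190 mm above the lip bar at the start.
- ball_knob: not the mark: a dark steel ball, 56 mm diameter, on a like clamp block in front of the other post, at any height. Origin 22 mm behind the ball's centre (x), at its height.
- jar: loose glass jar with black cap, 64 mm diameter, 85 mm tall, standing on the table left of the guard. Origin at the centre of its underside.
- wrench: loose steel wrench, 200 mm long, lying on the table right of the guard. Origin at the underside of its middle, x along its length.
- disc: loose grinding disc, 100 mm diameter, 10 mm thick, lying flat on the table behind the window, between it and the vice. Origin at the centre of its underside.

How it is judged:
On the way, in this order (a step that is already met when the one before it is completed fails the run):
1. the fingers push against the lip from beneath ((contact force between the fingers and sash_c5 above 0.8 N or contact force between the fingers and sash_c6 above 0.8 N or contact force between the fingers and sash_c1 above 0.8 N) and velocity of joint sash above 0.002 m/s), for 0.1 s.
2. the lip's round bar is level with the blade (z of lip_bar in the frame of height_blade between -0.012 and 0.012 m), for 0.2 s.
At the end, for the whole second after the job is handed in: The axis of the lip's round bar is within 12 mm of the height of the blade's centre, the window at rest, and jar, wrench and disc within 20 mm of where they stood (all of step 2 and velocity of joint sash between -0.005 and 0.005 m/s and distance of each of jar, wrench, disc from where it was at the start of the episode below 0.02 m); the robot touches nothing.
It fails at once if the lip is pinched: the fingers press on the rubber strip on its top and on its bar, plate or the window's bottom rail at once (contact force between the fingers and sash_c7 above 1 N and (contact force between the fingers and sash_c5 above 1 N or contact force between the fingers and sash_c6 above 1 N or contact force between the fingers and sash_c1 above 1 N)).
It fails at once if the jar is moved, lifted or carried (distance of jar from where it was at the start of the episode above 0.02 m).
It fails at once if the wrench is moved, lifted or carried (distance of wrench from where it was at the start of the episode above 0.02 m).
It fails at once if the disc is moved, lifted or carried (distance of disc from where it was at the start of the episode above 0.02 m).
It also fails if it takes over 38 s, if anything falls off the work surface, if the arm or the gripper's body presses on something with over 40 N, if the wrist force passes 120 N, or if a joint passes its speed limit or range.

## Robot

A 6-joint arm with a two-finger parallel gripper is mounted at the origin on the work surface. World frame = base frame: x ahead of the robot, y to its left, z up, the work surface at z = 0. Lengths are in m, angles in rad, forces in N, time in s.
With the tool pointing down it reaches from about 0.225 to 0.875 m from the base axis. Payload 3.4 kg.
Tool frame: the origin (TCP) lies between the finger pads; the fingertips stand 19 mm ahead of it and the grasp point (between the pads) is the TCP; z points along the fingers, y is the line along which they close (so a half turn about z gives the same grasp; the last joint's range is limited). The gripper opens to 85 mm and grips with 20 to 120 N. Pads are 22 mm wide; open, the fingers measure 114 mm over their backs; the gripper's body (76 mm by 85 mm) begins 54 mm behind the grasp point. The pads swing forward as they close: fully open they stand 13 mm farther back than shut.
Start: joints at [-1.382, 0.276, 1.505, -0, 1.361, -0.121], TCP at [0.175, -0.548, 0.25] pointing down, gripper open.
Joint ranges: [-2.89, 2.89], [-0.75, 2.08], [0.22, 2.7], [-1.18, 4.32], [0.11, 2.71], [-2.7, 2.7]. Speed limits (rad/s): [2.57, 2.57, 3.14, 3.14, 3.14, 3.14].

## Interface

Orientations are given as a unit quaternion [w, x, y, z].
In Python, from rig import get_state, imaging, ticket gives the robot as it stands. The module is installed in compiled form; this text tells all that it offers.
- The arm moves only by the shell command python3 -m inch 'ROWS' [FORCE]. ROWS is JSON, a list of rows, each an object with "claw": the opening, from -1 (shut) to 1 (fully open); "travel": the shift along the world's x, y, z in units of 200 mm (1.0 is 200 mm), a list of three; "turn": the turn about the world's z in units of 180 degrees (1.0 is 180 degrees). A call has 1 to 5 rows; each row is the pose to reach, as a shift and turn from the pose commanded when the call began, turning the shorter way round; what a row does not reach only later rows make up. A row lasts 1/10 s, in which the tool goes at most 50 mm and 8.59 degrees, less where a joint would pass 70% of its speed; a pose out of reach is approached as far as the arm can. A call with a number of a shift or a turn outside -1 to 1 is refused whole. A call with a gripper value outside its range is refused whole. The fingers move at their own pace and stop on an object; FORCE is the grip in N (left out, the last holds). Time passes only in rows, so rows that repeat a pose let the fingers close. It gives the time, the measured TCP pose, the force, the opening and the grip force at its end, in the units of the state.
- get_state(): the state, without advancing time (a new reading comes with each control period).
- imaging.get_image(name): name is "scene" or "top" or "wrist"; returns the picture (384x512x3 uint8, red, green, blue); there is no depth.
- imaging.camera_params(name): a dict with "camera_matrix" (3x3 intrinsics, pixels), "k1" (the pictures are not rectified: a ray, as slopes to the right and down, at radius r is drawn at 1 + k1 r^2 times it, then the intrinsics apply), "cam_to_world" (4x4, takes a point from camera to world coordinates); the wrist camera has in their place "T_tool_cam" (4x4, takes a point from camera to tool coordinates, whose origin is the TCP and whose axes are the flange's). Camera axes: x right, y down, z forward; pixel columns grow to the right and rows downward; lengths in m; the calibration is good to about 2 mm. A picture is of the moment at which its call begins: read the wrist's pose just before it. camera_params takes no time and is no camera call.
- ticket.sign_off(): hands the job in; it is judged then, once.
The state is a dict: "clock": time; "qpos": joint angles; "qd": joint speeds; "effort": joint torques, N m; "position": TCP position; "ee_rot": TCP orientation; "contact_force": force on the tool from outside, world axes, zero at the start; "moment": the same for the moment, N m; "width": finger opening in m; "gripper_force": force on a finger pad.
Only numpy, scipy, OpenCV 4.12 (cv2) and the standard library are available. Lean on these libraries where they do the work, as an engineer would, in place of code of your own. Each camera call takes 0.05 s, during which the arm holds its last target. There are 200 camera calls.

## Working session

There is one attempt and no reset: what is moved stays moved. The work goes in short steps, Python scripts to look and compute and a shell command to move; the robot and the scene stay as the last step left them, time stands still between calls to the robot, and variables do not carry over. Pictures are saved under pics/ and viewed, at most 10 in all, crops included, and the job is handed in when it is done.

```bash
mkdir -p pics
python3 - <<'E'
from rig import get_state, imaging
import cv2,numpy as np
np.set_printoptions(precision=4,suppress=True)
s=get_state();print(s)
for n in("scene","top"):
    im=imaging.get_image(n);cv2.imwrite(f"pics/{n}0.png",im[...,::-1])
    print(n,imaging.camera_params(n))
print(imaging.camera_params("wrist"))
E
```

```text
{'clock': 0.0, 'qpos': array([-1.382 ,  0.2766,  1.5061, -0.    ,  1.3607, -0.121 ]), 'qd': array([ 0.0016, -0.001 , -0.0006, -0.0007, -0.0019, -0.0002]), 'effort': array([  0.0008, -41.6768, -24.5808,   0.0002,   0.0114,  -0.    ]), 'position': array([ 0.1752, -0.5471,  0.2494]), 'ee_rot': array([-0.0009,  0.988 ,  0.1543, -0.    ]), 'contact_force': array([-0.5354, -0.0474, -0.2159]), 'moment': array([-0.0754, -0.0169,  0.027 ]), 'gripper_force': 0.0, 'width': 0.08540953332904534}
scene {'camera_matrix': array([[455.5804,   0.    , 256.9498],
       [  0.    , 455.5804, 184.1961],
       [  0.    ,   0.    ,   1.    ]]), 'k1': -0.001160789411131129, 'cam_to_world': array([[ 0.0984,  0.769 , -0.6316,  1.4377],
       [ 0.9951, -0.0742,  0.0647, -0.044 ],
       [ 0.0029, -0.6349, -0.7726,  1.2005],
       [ 0.    ,  0.    ,  0.    ,  1.    ]])}
top {'camera_matrix': array([[421.2735,   0.    , 256.7404],
       [  0.    , 421.2735, 192.9675],
       [  0.    ,   0.    ,   1.    ]]), 'k1': -0.11356814255046156, 'cam_to_world': array([[ 0.0228, -0.9861,  0.1646,  0.4538],
       [-0.9996, -0.0249, -0.0107,  0.0414],
       [ 0.0147, -0.1643, -0.9863,  1.3158],
       [ 0.    ,  0.    ,  0.    ,  1.    ]])}
{'camera_matrix': array([[292.9772,   0.    , 259.2131],
       [  0.    , 292.9772, 187.4385],
       [  0.    ,   0.    ,   1.    ]]), 'k1': -0.039483927290964026, 'T_tool_cam': array([[ 0.0004, -0.9656, -0.2599,  0.0657],
       [ 1.    ,  0.0006, -0.0006,  0.0003],
       [ 0.0007, -0.2599,  0.9656, -0.124 ],
       [ 0.    ,  0.    ,  0.    ,  1.    ]])}
```

View pics/scene0.png

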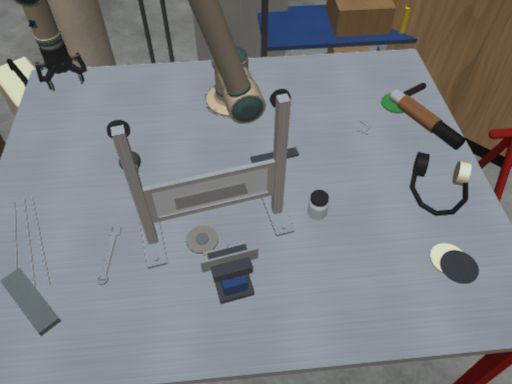

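View pics/top0.png

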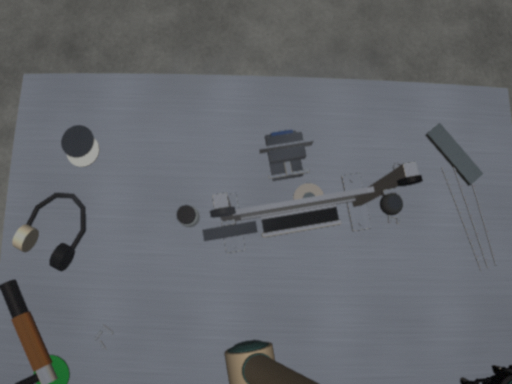

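The scene view is from behind the guard. The blade is on the left post (scene ~(275,155), top ~(230,232)), the ball on the right post (scene (130,160), top (391,204)), and the strip is at top (300,220), scene (210,197). I'll zoom in on both for exact pixels.

Run:
```python
import cv2,numpy as np
a=cv2.imread("pics/top0.png")[150:250,180:440];b=cv2.imread("pics/scene0.png")[85:275,95:345]
a=cv2.resize(a,None,fx=3,fy=3,interpolation=2);b=cv2.resize(b,None,fx=3,fy=3,interpolation=2)
a=cv2.convertScaleAbs(a,alpha=1.6);cv2.imwrite("pics/t1.png",a);cv2.imwrite("pics/s1.png",b)
```

```text
(no output)
```

View pics/t1.png

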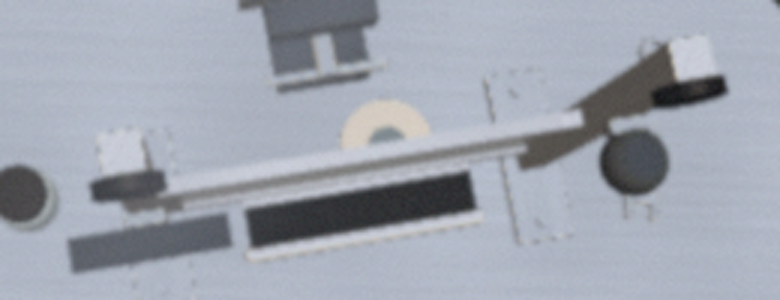

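View pics/s1.png

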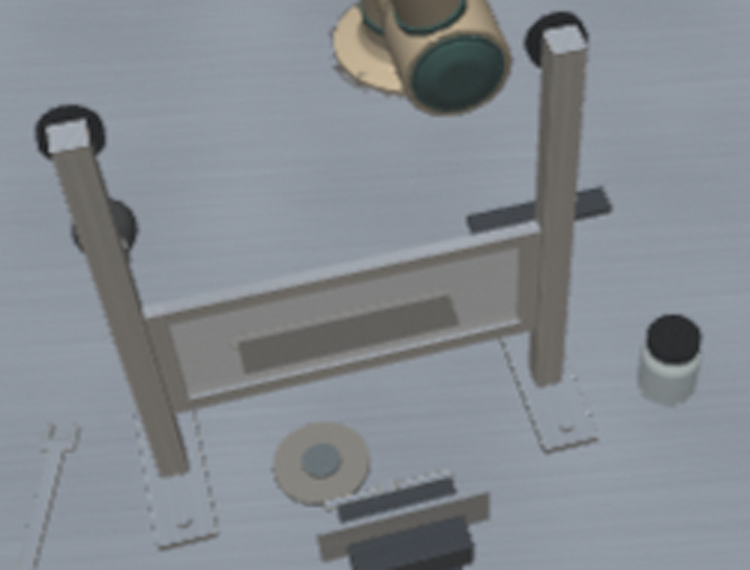

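Top crop: blade ends at ~(70,256) and (231,228), strip centre (360,209), post tops (122,152) and (693,58). Scene crop: blade ends (607,198) and (470,223), strip centre (349,334), post tops (563,40) and (68,135).

```bash
cat > h.py <<'E'
import numpy as np
from rig import imaging
np.set_printoptions(precision=4,suppress=True)
def ray(n,u,v,p=None):
    p=p or imaging.camera_params(n);K=p["camera_matrix"];k=p["k1"]
    d=np.array([(u-K[0,2])/K[0,0],(v-K[1,2])/K[1,1]]);s=d.copy()
    for _ in range(10): s=d/(1+k*s@s)
    T=p["cam_to_world"];w=T[:3,:3]@np.array([*s,1]);return T[:3,3],w/np.linalg.norm(w)
def tri(*rs):
    A=sum(np.eye(3)-np.outer(d,d) for o,d in rs);b=sum((np.eye(3)-np.outer(d,d))@o for o,d in rs)
    X=np.linalg.solve(A,b);return X,max(np.linalg.norm(np.cross(X-o,d)) for o,d in rs)
T=lambda x,y:ray("top",180+x/3,150+y/3)
S=lambda x,y:ray("scene",95+x/3,85+y/3)
E
python3 - <<'E'
from h import *
P={}
for n,t,s in [("postL",(122,152),(563,40)),("postR",(693,58),(68,135)),("bladeL",(70,254),(607,198)),("bladeR",(231,228),(470,223)),
 ("strip",(360,209),(349,334)),("sFL",(250,246),(452,297)),("sFR",(476,208),(240,342)),("sBL",(246,210),(458,322)),("sBR",(468,172),(245,373)),("ball",(634,162),(105,229))]:
    P[n],e=tri(T(*t),S(*s));print(n,P[n],e)
L,R=P["postL"],P["postR"];y=(L-R);y[2]=0;print("post dist",np.linalg.norm(y));y/=np.linalg.norm(y);x=np.array([y[1],-y[0],0]);z=[0,0,1]
o=(L+R)/2;o[2]=0;print("origin",o,"yaw",np.arctan2(x[1],x[0]),"x",x)
for n in P: print(n,np.array([x,y,z])@(P[n]-o))
E
```

```text
postL [0.5771 0.1057 0.4718] 0.0008190259372752631
postR [ 0.6525 -0.2867  0.4737] 0.002281170753122993
bladeL [0.5235 0.1672 0.2227] 0.001898538981907144
bladeR [0.549  0.0291 0.2286] 0.0022038299813934028
strip [ 0.5803 -0.0965  0.1103] 0.0015380925622864962
sFL [0.5425 0.0097 0.1109] 0.0028431366466859717
sFR [ 0.5833 -0.2066  0.115 ] 0.0028842998155242847
sBL [0.5767 0.0136 0.1118] 0.0022100033281873396
sBR [ 0.6187 -0.201   0.1097] 0.0020171006378592983
ball [ 0.6022 -0.2965  0.3131] 0.00234887388719716
post dist 0.3995444570272642
origin [ 0.6148 -0.0905  0.    ] yaw 0.18980523079661643 x [0.982  0.1887 0.    ]
postL [0.     0.1998 0.4718]
postR [ 0.     -0.1998  0.4737]
bladeL [-0.0411  0.2704  0.2227]
bladeR [-0.0421  0.1299  0.2286]
strip [-0.035   0.0006  0.1103]
sFL [-0.0521  0.112   0.1109]
sFR [-0.0528 -0.108   0.115 ]
sBL [-0.0178  0.1094  0.1118]
sBR [-0.017  -0.1092  0.1097]
ball [-0.0513 -0.1998  0.3131]
```

Checks hold: the posts measure 399.5 mm apart (400 given), strip and blade sizes match, and guard yaw is 10.9°. The bar is at about z=0.104 and the blade at about 0.226–0.229. The tool always points down, so I'll press shut fingers on the bar's front and lower side, and lift. First I'll move in front of the lip.

```bash
python3 -m inch '[{"claw":-1,"travel":[0.15,0.2,0],"turn":-0.038},{"claw":-1,"travel":[0.3,0.4,0],"turn":-0.038},{"claw":-1,"travel":[0.45,0.6,0],"turn":-0.038},{"claw":-1,"travel":[0.55,0.73,0],"turn":-0.038},{"claw":-1,"travel":[0.55,0.73,0],"turn":-0.038}]' 40
python3 -m inch '[{"claw":-1,"travel":[0.15,0.2,0],"turn":0},{"claw":-1,"travel":[0.3,0.4,0],"turn":0},{"claw":-1,"travel":[0.45,0.6,0],"turn":0},{"claw":-1,"travel":[0.54,0.73,0],"turn":0},{"claw":-1,"travel":[0.54,0.73,0],"turn":0}]'
python3 -m inch '[{"claw":-1,"travel":[0.15,0.2,0],"turn":0},{"claw":-1,"travel":[0.3,0.4,0],"turn":0},{"claw":-1,"travel":[0.4,0.6,0],"turn":0},{"claw":-1,"travel":[0.49,0.71,0],"turn":0},{"claw":-1,"travel":[0.49,0.71,0],"turn":0}]'
```

```text
clock: 0.6
position: [0.287, -0.3977, 0.2501]
ee_rot: [-0.001, 0.995, 0.097, 0.0]
contact_force: [0.2, -0.5, 0.1]
width: 0.0123
gripper_force: 0.0
clock: 1.1
position: [0.3947, -0.2532, 0.2501]
ee_rot: [-0.001, 0.995, 0.097, 0.0]
contact_force: [-0.7, -1.0, -0.4]
width: -0.0001
gripper_force: 0.0
clock: 1.6
position: [0.493, -0.1126, 0.25]
ee_rot: [-0.0, 0.995, 0.097, 0.0]
contact_force: [-0.8, -0.1, -0.5]
width: -0.0001
gripper_force: 0.0
```

```bash
python3 -m inch '[{"claw":-1,"travel":[0,0,-0.2],"turn":0},{"claw":-1,"travel":[0,0,-0.4],"turn":0},{"claw":-1,"travel":[0,0,-0.6],"turn":0},{"claw":-1,"travel":[0,0,-0.8],"turn":0},{"claw":-1,"travel":[0,0,-0.8],"turn":0}]'
python3 -m inch '[{"claw":-1,"travel":[0.05,0.01,0],"turn":0},{"claw":-1,"travel":[0.1,0.02,0],"turn":0},{"claw":-1,"travel":[0.15,0.029,0],"turn":0},{"claw":-1,"travel":[0.18,0.034,0],"turn":0},{"claw":-1,"travel":[0.18,0.034,0],"turn":0}]'
python3 - <<'E'
from rig import imaging
import cv2
im=imaging.get_image("wrist");cv2.imwrite("pics/w1.png",im[...,::-1])
E
```

```text
clock: 2.1
position: [0.4867, -0.1141, 0.0858]
ee_rot: [-0.002, 0.996, 0.094, -0.006]
contact_force: [-1.3, 0.1, 1.3]
width: -0.0001
gripper_force: 0.0
clock: 2.6
position: [0.5293, -0.1069, 0.0914]
ee_rot: [0.001, 0.995, 0.096, 0.001]
contact_force: [-0.1, 0.1, 0.1]
width: -0.0005
gripper_force: 0.0
```

View pics/w1.png

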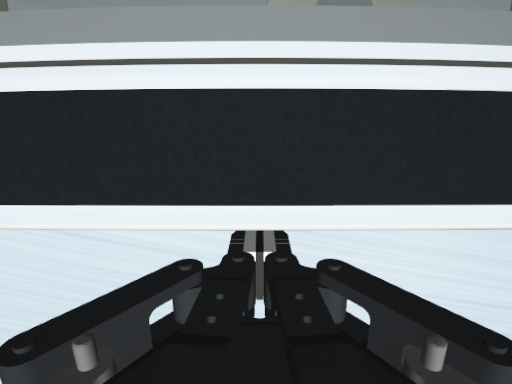

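The wrist picture shows the bar edge (row ~230) parallel to the shut fingers, with the fingertips (260,240) just in front of it. Now I'll press gently.

```bash
python3 -m inch '[{"claw":-1,"travel":[0.02,0.004,0],"turn":0},{"claw":-1,"travel":[0.04,0.008,0],"turn":0},{"claw":-1,"travel":[0.05,0.01,0],"turn":0},{"claw":-1,"travel":[0.05,0.01,0],"turn":0}]'
python3 -m inch '[{"claw":-1,"travel":[0.01,0.002,0],"turn":0},{"claw":-1,"travel":[0.02,0.004,0],"turn":0},{"claw":-1,"travel":[0.02,0.004,0],"turn":0}]'
```

```text
clock: 3.05
position: [0.5373, -0.1048, 0.0903]
ee_rot: [0.0, 0.995, 0.095, -0.0]
contact_force: [-0.9, 0.1, -0.0]
width: -0.0004
gripper_force: 0.0
clock: 3.35
position: [0.5375, -0.1047, 0.0897]
ee_rot: [0.0, 0.995, 0.096, -0.004]
contact_force: [-8.1, -4.3, 3.1]
width: -0.0001
gripper_force: 0.0
```

Contact is at guard x = -0.0786, as predicted. I'll press a little more, then lift slowly.

```bash
python3 -m inch '[{"claw":-1,"travel":[0.015,0.003,0],"turn":0},{"claw":-1,"travel":[0.03,0.006,0],"turn":0},{"claw":-1,"travel":[0.03,0.006,0],"turn":0}]'
python3 -m inch '[{"claw":-1,"travel":[0,0,0.03],"turn":0},{"claw":-1,"travel":[0,0,0.06],"turn":0},{"claw":-1,"travel":[0,0,0.09],"turn":0},{"claw":-1,"travel":[0,0,0.12],"turn":0},{"claw":-1,"travel":[0,0,0.15],"turn":0}]'
cat > m.py <<'E'
import sys;from h import *;import cv2
from rig import get_state
g=R=np.array([[.982,.1887,0],[-.1887,.982,0],[0,0,1]]);o=np.array([.6148,-.0905,0])
im=imaging.get_image("top");cv2.imwrite(sys.argv[1],im[...,::-1])
s=get_state();print("tcp guard",g@(s["position"]-o),g@s["contact_force"])
E
python3 m.py pics/t2.png
python3 - <<'E'
from rig import imaging
import cv2
a=cv2.imread("pics/t2.png")[150:250,180:440];a=cv2.convertScaleAbs(cv2.resize(a,None,fx=3,fy=3,interpolation=2),alpha=1.6)
b=cv2.cvtColor(imaging.get_image("wrist"),cv2.COLOR_RGB2BGR);b=cv2.resize(b,(390,292))
c=cv2.cvtColor(imaging.get_image("scene"),cv2.COLOR_RGB2BGR);cv2.imwrite("pics/s2.png",c)
import numpy as np
c=cv2.resize(c[115:231,125:279],(390,292))
cv2.imwrite("pics/c2.png",np.vstack([a,np.hstack([b,c])]))
E
```

```text
clock: 3.65
position: [0.5373, -0.1037, 0.0881]
ee_rot: [-0.001, 0.995, 0.096, -0.011]
contact_force: [-17.8, -6.3, 2.5]
width: -0.0005
gripper_force: 0.0
clock: 4.15
position: [0.5377, -0.1029, 0.1171]
ee_rot: [-0.001, 0.995, 0.096, -0.011]
contact_force: [-15.6, -4.7, -2.9]
width: 0.0001
gripper_force: 4.8
tcp guard [-0.078   0.0023  0.118 ] [-17.1418  -0.2412   1.4355]
```

View pics/c2.png

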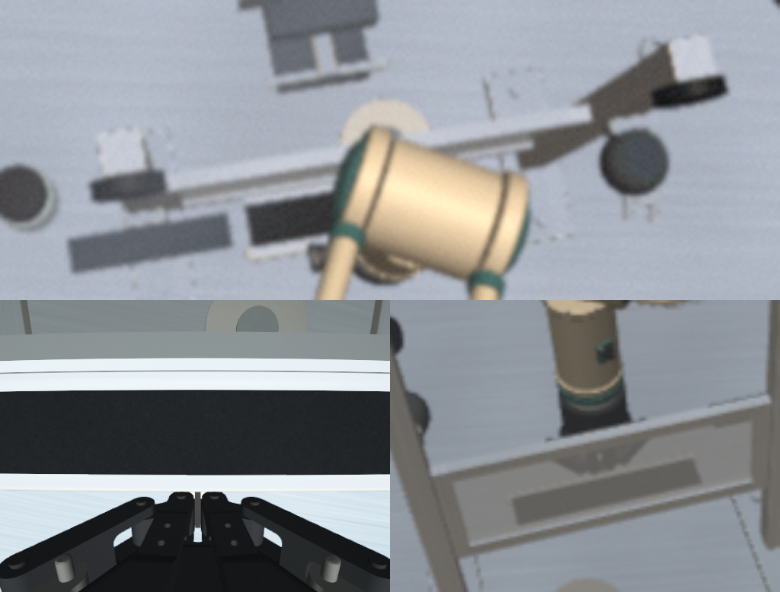

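The window is rising with the finger: the frame edge moved from (583,118) to (590,112) in the top view. The scene inset shows the strip centre about 5 px higher. I'll measure the strip's height with a mask.

```bash
cat > strip.py <<'E'
from h import *
import cv2
g=np.array([[.982,.1887,0],[-.1887,.982,0],[0,0,1]]);o=np.array([.6148,-.0905,0])
def strip(f,v0,v1):
    im=cv2.imread(f);h=cv2.GaussianBlur(im,(3,3),0).max(2)
    roi=np.zeros_like(h);roi[v0:v1,160:265]=1
    m=((h<108)&(roi>0)).astype(np.uint8)
    n,l,st,c=cv2.connectedComponentsWithStats(m)
    out=[]
    for i in sorted(range(1,n),key=lambda i:-st[i,4])[:3]:
        if st[i,4]<100: continue
        O,d=ray("scene",*c[i]);O=g@(O-o);d=g@d;t=(-.035-O[0])/d[0]
        out.append((st[i],c[i],(O+t*d)[1:]))
    return out
E
python3 - <<'E'
from strip import *
im=cv2.imread("pics/scene0.png").max(2);print(im[185:212:2,210])
for f in("pics/scene0.png","pics/s2.png"):
    for r in strip(f,150,222):print(f,*r)
E
```

```text
[127 127 135 103  97  97  98  96 104 133 159 108 121 159]
pics/scene0.png [175 184  72  25 714] [210.3431 195.958 ] [-0.0007  0.1125]
pics/s2.png [174 179  73  25 712] [209.6278 190.5899] [-0.0009  0.1385]
pics/s2.png [192 150  28  19 412] [204.6383 158.6675] [-0.0037  0.2797]
pics/s2.png [189 168  40  16 294] [208.119  176.1803] [-0.0001  0.2045]
```

Run:
```python
from strip import *
def cen(f,u0,u1,v0,v1,th):
    h=cv2.imread(f).max(2);m=np.zeros_like(h);m[v0:v1,u0:u1]=h[v0:v1,u0:u1]<th
    n,l,st,c=cv2.connectedComponentsWithStats(m)
    k=[i for i in range(1,n) if st[i,4]>40];print(f,[(st[i].tolist(),c[i].round(1)) for i in k])
    p=np.argwhere(np.isin(l,k))[:,::-1].astype(np.float32);r=cv2.minAreaRect(p);print(r);return r[0]
print(cv2.imread("pics/scene0.png").max(2)[144:168:2,262],cv2.imread("pics/top0.png").max(2)[218:246:2,230])
a=cen("pics/scene0.png",246,302,142,168,85)
b=cen("pics/top0.png",198,258,219,244,95)
X,e=tri(ray("scene",*a),ray("top",*b));print(g@(X-o),e)
O,d=ray("scene",*a);O=g@(O-o);d=g@d
for x in(-.045,-.04,-.035):print(x,(O+(x-O[0])/d[0]*d))
```

```text
[161 161 164 161 160 108  79  78 101 172 158 103] [ 66 100 119  95  67  67  68  66  68  84 120 123 123 121]
pics/scene0.png [([286, 148, 12, 10, 83], array([291.4, 152.6])), ([251, 153, 23, 9, 113], array([261.9, 156.9]))]
((274.0, 156.0), (8.241477966308594, 46.236087799072266), 77.90524291992188)
pics/top0.png [([203, 221, 54, 20, 633], array([229.5, 230.5]))]
((229.57296752929688, 230.39390563964844), (12.564160346984863, 53.934844970703125), 79.50852966308594)
[-0.0417  0.1999  0.2219] 0.0002056354167972647
-0.045 [-0.045   0.2013  0.2181]
-0.04 [-0.04    0.1995  0.2238]
-0.035 [-0.035   0.1977  0.2295]
```

The blade's silhouette centre is at z≈0.222 (ray residual 0.2 mm), so the strip reading should end near 0.229. It reads 0.1385 now, which leaves about 90 mm.

```bash
python3 -m inch '[{"claw":-1,"travel":[0,0,0.03],"turn":0},{"claw":-1,"travel":[0,0,0.06],"turn":0},{"claw":-1,"travel":[0,0,0.09],"turn":0},{"claw":-1,"travel":[0,0,0.12],"turn":0},{"claw":-1,"travel":[0,0,0.15],"turn":0}]'
python3 -m inch '[{"claw":-1,"travel":[0,0,0.03],"turn":0},{"claw":-1,"travel":[0,0,0.06],"turn":0},{"claw":-1,"travel":[0,0,0.09],"turn":0},{"claw":-1,"travel":[0,0,0.12],"turn":0},{"claw":-1,"travel":[0,0,0.12],"turn":0}]'
python3 - <<'E'
from strip import *
cv2.imwrite("pics/s3.png",imaging.get_image("scene")[...,::-1])
for r in strip("pics/s3.png",140,215):print(*r)
E
```

```text
clock: 4.8
position: [0.5377, -0.1029, 0.147]
ee_rot: [-0.001, 0.995, 0.096, -0.011]
contact_force: [-16.2, -4.7, -3.5]
width: 0.0001
gripper_force: 5.7
clock: 5.3
position: [0.5377, -0.103, 0.1718]
ee_rot: [-0.001, 0.995, 0.096, -0.011]
contact_force: [-18.4, -3.5, 1.6]
width: 0.0001
gripper_force: 5.8
[171 167  76  25 737] [208.2185 178.9091] [-0.0008  0.1926]
[183 153  51  19 384] [206.8385 163.3047] [0.0007 0.2594]
[190 140  29  16 358] [202.6145 146.1955] [-0.0049  0.329 ]
```

```bash
python3 -m inch '[{"claw":-1,"travel":[0,0,0.03],"turn":0},{"claw":-1,"travel":[0,0,0.06],"turn":0},{"claw":-1,"travel":[0,0,0.09],"turn":0},{"claw":-1,"travel":[0,0,0.12],"turn":0},{"claw":-1,"travel":[0,0,0.12],"turn":0}]'
python3 -m inch '[{"claw":-1,"travel":[0,0,0.03],"turn":0},{"claw":-1,"travel":[0,0,0.055],"turn":0},{"claw":-1,"travel":[0,0,0.055],"turn":0},{"claw":-1,"travel":[0,0,0.055],"turn":0}]'
python3 - <<'E'
from strip import *
cv2.imwrite("pics/s4.png",imaging.get_image("scene")[...,::-1])
for r in strip("pics/s4.png",130,215):print(*r)
E
```

```text
clock: 5.85
position: [0.5377, -0.1029, 0.1958]
ee_rot: [-0.001, 0.995, 0.095, -0.011]
contact_force: [-18.4, -3.2, 2.3]
width: 0.0
gripper_force: 6.4
clock: 6.25
position: [0.5377, -0.103, 0.2066]
ee_rot: [-0.001, 0.995, 0.095, -0.011]
contact_force: [-18.2, -3.2, 0.8]
width: -0.0002
gripper_force: 5.8
[170 159  77  25 748] [207.258  170.9532] [-0.0007  0.2275]
[180 144  52  20 429] [205.8951 154.7063] [0.001  0.2942]
[188 130  30  16 383] [201.4804 136.4204] [-0.0046  0.3652]
```

The strip reads 0.2275, so the bar is within about 2 mm of the blade. I'll retreat straight back along the guard's -x and check both views.

```bash
python3 -m inch '[{"claw":-1,"travel":[-0.05,-0.01,0],"turn":0},{"claw":-1,"travel":[-0.15,-0.029,0],"turn":0},{"claw":-1,"travel":[-0.35,-0.067,0],"turn":0},{"claw":-1,"travel":[-0.55,-0.106,0],"turn":0},{"claw":-1,"travel":[-0.75,-0.144,0],"turn":0}]'
python3 -m inch '[{"claw":-1,"travel":[-0.2,-0.2,0],"turn":0},{"claw":-1,"travel":[-0.3,-0.4,0],"turn":0},{"claw":-1,"travel":[-0.3,-0.6,0],"turn":0},{"claw":-1,"travel":[-0.3,-0.6,0],"turn":0}]'
python3 - <<'E'
from strip import *
for n in("scene","top"):cv2.imwrite(f"pics/{n}5.png",imaging.get_image(n)[...,::-1])
for r in strip("pics/scene5.png",130,215):print(*r)
a=cv2.imread("pics/top5.png")[150:250,180:440];b=cv2.imread("pics/scene5.png")[120:220,95:345]
a=cv2.convertScaleAbs(cv2.resize(a,None,fx=3,fy=3,interpolation=2),alpha=1.6);b=cv2.resize(b,(780,300),interpolation=2)
cv2.imwrite("pics/c5.png",np.vstack([a,b]))
E
```

```text
clock: 6.8
position: [0.3964, -0.1318, 0.2094]
ee_rot: [0.0, 0.995, 0.095, 0.001]
contact_force: [0.4, -0.2, 0.9]
width: -0.0002
gripper_force: 0.0
clock: 7.2
position: [0.3379, -0.257, 0.2103]
ee_rot: [0.003, 0.996, 0.092, 0.002]
contact_force: [0.3, 0.2, 0.4]
width: -0.0001
gripper_force: 0.0
[170 159  77  25 739] [206.9986 171.0095] [-0.0015  0.2275]
```

View pics/c5.png

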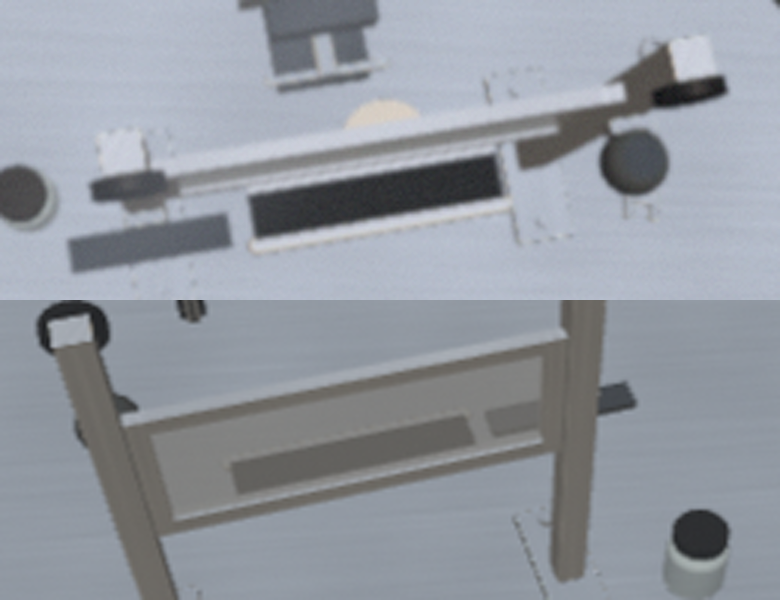

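The top view shows the strip at centre (375,197) in line with the blade, and in the scene view strip and blade line up. Jar and disc are where they were. A two-view check of the strip follows.

Run:
```python
from strip import *
X,e=tri(T(375.5,197),ray("scene",207,171));print(g@(X-o),e)
d=cv2.absdiff(cv2.imread("pics/scene0.png"),cv2.imread("pics/scene5.png")).max(2)
print("wrench/jar/disc diff",[(d[a:b,c:e]>30).sum() for a,b,c,e in[(222,285,94,124),(186,222,304,332),(232,254,186,220)]])
```

```text
[-0.0367 -0.001   0.2255] 0.00022001903343677547
wrench/jar/disc diff [np.int64(0), np.int64(0), np.int64(0)]
```

```bash
python3 -c "
from rig import ticket;print(ticket.sign_off())"
```

```text
the job is handed in; nothing more can be done
None
```

The job is handed in; no verdict came back. By my camera measurements the lip bar sits about 1–4 mm below the blade's centre (12 mm allowed), the hand is clear, and the jar, wrench and disc have not moved. Because the tool can only point down, I raised the window by pressing shut fingers on the front of the bar and lifting by friction, not from directly under the lip.

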